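Put weighing bottles under dry purge

ROBOT

A 6-joint arm with a two-finger parallel gripper is mounted at the origin on a cart in front of the work surface, level with it; the furniture and walls round the work are solid. World frame = base frame: x ahead of the robot, y to its left, z up, the work surface at z = 0. Lengths are in m, angles in rad, forces in N, time in s.
With the tool pointing down it reaches from about 0.3 to 0.775 m from the base axis. Payload 14.6 kg.
Tool frame: the origin (TCP) lies at the very end of the fingers, on their centre line; the grasp point (between the pads) lies 19 mm behind it; z points along the fingers, y is the line along which they close (so a half turn about z gives the same grasp; the last joint's range is limited). The gripper opens to 94 mm and grips with 3 to 60 N. Pads are 16 mm wide; open, the fingers measure 119 mm over their backs; the gripper's body (75 mm by 177 mm) begins 78 mm behind the grasp point.
Start: joints at [-1.34, 0.3, 1.521, -0, 1.321, -0.067], TCP at [0.161, -0.526, 0.205] pointing down, gripper open.
Joint ranges: [-3.03, 3.03], [-0.79, 2.21], [0.23, 2.52], [-1.04, 4.18], [0, 3.07], [-2.55, 2.55]. Speed limits (rad/s): [2.22, 2.22, 2.57, 3.14, 3.14, 3.14].

INTERFACE

Orientations are given as [roll, pitch, yaw] about the fixed x, y, z axes, in that order (R = Rz(yaw) Ry(pitch) Rx(roll)).
In Python, from station import * gives the robot as it stands.
- The arm moves only by the tool jog_arm, never from a script. Its argument "rows" is a list of rows, each a list of 3 entries, a list of its own where there are three numbers: the shift along the tool's x, y, z in m, then the turn about the tool's z in degrees, then the finger opening in m, from 0 to 0.094. A call has 1 to 12 rows; each row shifts and turns the commanded pose from where the row before left it, along the tool's axes as they then stand; what a row does not reach is not made up. A row lasts 1/12 s, in which the tool goes at most 41.7 mm and 7.16 degrees, less where a joint would pass 70% of its speed; a pose out of reach is approached as far as the arm can. A call is refused whole if a number of a shift passes 0.0417 or a number of a turn 7.16, either way. A call with a gripper value outside its range is refused whole. The fingers move at their own pace and stop on an object; "squeeze" is the grip in N (left out, the last holds). Time passes only in rows, so rows that do not move let the fingers close. It gives the time, the measured TCP pose, the force, the opening and the grip force at its end, in the units of the state.
- get_obs(): the state, without advancing time (a new reading comes with each control period).
- camera(name): name is "scene" or "top" or "wrist"; returns a dict with "image" (420x560x3 uint8, red, green, blue), "range_z" (420x560 float32, m along the optical axis (not along the pixel's ray), 0 where there is no reading), "K" (3x3 intrinsics, pixels), "world_from_camera" (4x4, takes a point from camera to world coordinates); the wrist camera has in their place "T_tool_cam" (4x4, takes a point from camera to tool coordinates, whose origin is the TCP and whose axes are the flange's). Camera axes: x right, y up, looking along -z (the intrinsics and any distortion apply to the point x, -y, -z); pixel columns grow to the right and rows downward; lengths in m; the calibration is good to about 2 mm. A picture is of the moment at which its call begins: read the wrist's pose just before it.
- hand_in(): hands the job in; it is judged then, once.
Trained networks look in a picture, given as the dict that the camera call returned (one of the last four; its "shot" number tells which), for a name from the list of things; names that differ only in an ending like _2 or _b are one class to them, and where a whole thing is asked for, a point or a joint stands for the part that bears it (a point fixed in the world has none). Each returns a list of dicts, best first, with "p" (0 to 1); they miss things now and then, are a little off and sometimes report something else, mostly with a low value. They report only what shows in the picture. A call takes as long as a camera call.
- search_frame(label, picture): "at" ([column, row] as shares, 0 to 1, of the picture: columns of its width, rows of its height, amid what is visible of it).
- spot_point(label, picture): "at" ([column, row] as shares, 0 to 1, of the picture: columns of its width, rows of its height: a listed point, or the origin of a listed thing).
The state is a dict: "time_s": time; "qpos": joint angles; "joint_vel": joint speeds; "tau": joint torques, N m; "ee_pos": TCP position; "eef_rot": TCP orientation; "force": force on the tool from outside, world axes, zero at the start; "moment": the same for the moment, N m; "grip_width": finger opening in m; "grip_force": force on a finger pad.
Only numpy, scipy, OpenCV 4.12 (cv2) and the standard library are available. Lean on these libraries where they do the work, as an engineer would, in place of code of your own. Each camera call takes 0.05 s, during which the arm holds its last target. There are 200 camera calls.

TASK

Stand every weighing bottle from the bench upright inside the purge box and close its lid fully. Then start the star clamp knob cleanly: turn it backwards (anticlockwise) until it drops into its thread, and only then turn it forwards (clockwise) home to its stop; finally open the purge valve fully by turning its rising round wheel anticlockwise to its stop. Leave the timer and tweezers where they lie.

Things in the scene. Friction and masses are not known exactly. Their poses are not given: they have to be found in the camera images.
- bottle_1: Clear glass weighing bottle (short open tumbler) standing on the bench, 35 mm diameter, 36 mm high, wall 2 mm, 20 to 45 g; 2 to 4 of them are present. Origin: centre of its underside, z up.
- bottle_2: Clear glass weighing bottle (short open tumbler) standing on the bench, 35 mm diameter, 36 mm high, wall 2 mm, 20 to 45 g; 2 to 4 of them are present. Origin: centre of its underside, z up.
- bottle_3: Clear glass weighing bottle (short open tumbler) standing on the bench, 35 mm diameter, 36 mm high, wall 2 mm, 20 to 45 g; 2 to 4 of them are present. Origin: centre of its underside, z up.
- bottle_4: Clear glass weighing bottle (short open tumbler) standing on the bench, 35 mm diameter, 36 mm high, wall 2 mm, 20 to 45 g; 2 to 4 of them are present. Origin: centre of its underside, z up.
- purge_box: Fixed white box with open top, 136 (x) by 220 (y) mm, walls 6 mm; rim 72 mm above the origin, which lies under its middle (bench around it: z -7 to +5 mm). Own axes: x away from the robot, y left, z up; turned by up to 0.15 rad. Lid stands open at the far side, clamp collar on the front at x -96, y 0 mm (44 mm wide), brass purge valve on the left side at x -30, y +185 mm.
- box_floor (a point): Middle of the box's inner floor, 18 mm above the box's origin; axes as the box. The floor measures 124 (x) by 208 (y) mm, room for four bottles two by two.
- lid (a joint): Lid hinge, rad: 0 closed, starts open at 1.72 to 1.84 (limit 1.9). Aluminium frame 8 mm thick with a clear window, 224 mm wide. Stiff hinge: the lid stays at any angle; 2 to 5 N at its front edge moves it. Push it from behind over to the front and press it down until it is shut; it stays shut.
- lid_hinge (a point): Middle of the lid's hinge axis, which runs along the box's y at the far rim: box x +73, y 0, z 72 mm. Turns with the lid: own x points from the lid's front edge to the hinge, z is the normal of its upper face.
- lid_front_edge (a point): Middle of the lid's front edge, on its upper face, 141 mm from the hinge axis. A tab 44 mm wide runs 47 mm further forward in the middle and carries the clamp knob, so push the lid 45 to 100 mm to the side of its middle.
- clamp_knob_grip (a point): Centre of the black star knob on its axis (z): six lobes, 44 mm across, 24 mm high (12 mm above and below this point), 16 mm or more free below. Carried by the lid's tab, 169 mm from the hinge axis. With the lid shut its axis is upright at box x -96, y 0, and this point lies 108 mm above the box's origin when home, about 119 mm while it rides on the thread end.
- clamp_knob (a joint): Turn of the star knob, rad, growing clockwise from above (tightening); starts at 0 to 0.35. Lid shut, its lug rests on the thread end: forwards it jams at about 0.65. Turned back past -0.65 it drops 8 mm by its weight into the thread (open the fingers if it hangs in them); back stop -1.15. Then forwards it screws down 1.6 mm per rad to the stop at 2.45. Friction 0.04 N m.
- clamp_drop (a joint): Height of the star knob above its home position, m: 0.011 to 0.013 while it rides on the thread end, about 0.005 just after the drop, 0 home; loose up to 0.015 while the lid is open.
- valve_wheel_grip (a point): Centre of the black round valve wheel on its upright axis: 48 mm diameter, fine ribs, 15 mm high, 100 mm above the box's origin when shut, at box x -30, y +185 mm; free gap of 20 mm under it. It rises with the stem as it opens.
- valve_wheel (a joint): Turn of the valve wheel, rad, growing anticlockwise from above (opening): 0 to 0.15 at the start (shut), stop at 3.5 (fully open). Wheel and stem rise 3.5 mm per rad, 12 mm in all, so the grip must follow upwards. Friction 0.04 N m.
- timer: White countdown timer lying flat, 58 by 66 by 18 mm; bystander. Origin under its middle.
- tweezers: Steel tweezers lying on the front edge of the bench, 17 by 135 by 8 mm, roughly along y; bystander. Origin under its middle.

How it is judged:
By the outcome, as a careful person would: the job done as asked, in the order asked, and still so for the second after the job is handed in, with the robot touching nothing.
Of bottle_1, bottle_2, bottle_3, bottle_4 only 2 to 4 are there at a start; the rules pass over those that are not, and their reading is None.
At some moment in a run one of bottle_1, bottle_2, bottle_3, bottle_4 may be knocked a few centimetres aside while the robot is not near it.
It also fails if it takes over 210 s, if anything falls off the work surface, if the arm or the gripper's body presses on something with over 40 N, if the wrist force passes 120 N, or if a joint passes its speed limit or range.

## Working session

There is one attempt and no reset: what is moved stays moved. The work goes in short steps, Python scripts to look and compute and a tool call to move; the robot and the scene stay as the last step left them, time stands still between calls to the robot, and variables do not carry over. Pictures are saved under pics/ and viewed, at most 14 in all, crops included, and the job is handed in when it is done.

Besides the shell and the picture viewer there is one more tool, called as name(argument=value, ...), one argument or row to a line, values as JSON. jog_arm: Moves the arm, as the interface text tells. Its arguments: {"type":"object","properties":{"rows":{"type":"array","items":{"type":"array"}},"squeeze":{"type":"number"}},"required":["rows"]}

```bash
ls; mkdir -p pics
cat > h.py <<'E'
from station import *
import numpy as np, cv2
from scipy.spatial.transform import Rotation as Ro
def wfc(c, obs=None):
    if "world_from_camera" in c: return np.array(c["world_from_camera"])
    T=np.eye(4); T[:3,:3]=Ro.from_euler('xyz',obs["eef_rot"]).as_matrix(); T[:3,3]=obs["ee_pos"]
    return T@np.array(c["T_tool_cam"])
def ray(c,at,obs=None):
    K=np.array(c["K"]); T=wfc(c,obs); u,v=at[0]*560,at[1]*420
    d=np.array([(u-K[0,2])/K[0,0],-(v-K[1,2])/K[1,1],-1.0])
    return T[:3,3],T[:3,:3]@d
def onz(c,at,z,obs=None):
    o,d=ray(c,at,obs); return o+d*(z-o[2])/d[2]
def dep(c,at,obs=None):
    o,d=ray(c,at,obs); r=c["range_z"][min(419,int(at[1]*420)),min(559,int(at[0]*560))]; return o+d*r
def save(c,n): cv2.imwrite(f"pics/{n}.png",cv2.cvtColor(c["image"],cv2.COLOR_RGB2BGR))
np.set_printoptions(precision=4,suppress=True)
E
python3 - <<'E'
from h import *
o=get_obs(); print({k:np.round(v,3) for k,v in o.items()})
for n in("scene","top"):
    c=camera(n); save(c,n+"0"); print(n,[k for k in c],c["K"],c["world_from_camera"])
    for l in("bottle_1","timer","tweezers","box_floor","lid_hinge","lid_front_edge","clamp_knob_grip","valve_wheel_grip","purge_box"):
        for r in spot_point(l,c)[:5]: print(l,round(r["p"],2),np.round(r["at"],3),"dep",dep(c,r["at"]),"z0",onz(c,r["at"],0))
E
```

```text
pics
{'time_s': np.float64(0.0), 'qpos': array([-1.34 ,  0.3  ,  1.522,  0.   ,  1.321, -0.067]), 'joint_vel': array([-0.   , -0.   , -0.   , -0.   ,  0.   ,  0.002]), 'tau': array([ -0.001, -53.18 , -35.274,   0.071,   0.024,  -0.   ]), 'ee_pos': array([ 0.161, -0.526,  0.205]), 'eef_rot': array([-3.14 , -0.   ,  0.298]), 'force': array([-0.745, -0.7  ,  0.55 ]), 'moment': array([-0.015,  0.039, -0.016]), 'grip_force': np.float64(0.0), 'grip_width': np.float64(0.094)}
scene ['image', 'range_z', 'K', 'world_from_camera', 'shot'] [[496.4576   0.     280.5882]
 [  0.     496.4576 216.8144]
 [  0.       0.       1.    ]] [[-0.6889  0.5422 -0.4811  0.0688]
 [-0.7248 -0.5036  0.4702  0.6241]
 [ 0.0127  0.6726  0.7399  0.823 ]
 [ 0.      0.      0.      1.    ]]
bottle_1 0.91 [0.366 0.718] dep [0.5244 0.3711 0.032 ] z0 [0.5428 0.3608 0.    ]
bottle_1 0.75 [0.304 0.763] dep [0.5392 0.4402 0.0261] z0 [0.5546 0.4342 0.    ]
timer 0.65 [0.553 0.657] dep [0.4396 0.1782 0.0159] z0 [0.4469 0.1695 0.    ]
timer 0.59 [0.462 0.764] dep [0.4399 0.3136 0.0001] z0 [0.4399 0.3136 0.    ]
tweezers 0.78 [
[... 944 characters left out ...]
4 0.006 ] z0 [0.5573 0.4247 0.    ]
bottle_1 0.46 [0.384 0.482] dep [0.5414 0.3595 0.004 ] z0 [0.5419 0.3602 0.    ]
timer 0.63 [0.504 0.574] dep [0.4394 0.1757 0.0199] z0 [0.4404 0.1761 0.    ]
timer 0.53 [0.383 0.49 ] dep [0.5319 0.3605 0.0067] z0 [0.5327 0.3616 0.    ]
tweezers 0.56 [0.407 0.575] dep [0.4367 0.3213 0.0021] z0 [0.4368 0.3216 0.    ]
box_floor 0.79 [0.664 0.474] dep [ 0.5527 -0.0594  0.0191] z0 [ 0.5553 -0.0625  0.    ]
box_floor 0.67 [0.542 0.498] dep [0.513  0.123  0.1133] z0 [0.5258 0.1207 0.    ]
valve_wheel_grip 0.64 [0.544 0.495] dep [0.5163 0.121  0.115 ] z0 [0.5295 0.1185 0.    ]
purge_box 0.67 [0.661 0.47 ] dep [ 0.5569 -0.0555  0.0169] z0 [ 0.5592 -0.0582  0.    ]
```

View pics/scene0.png

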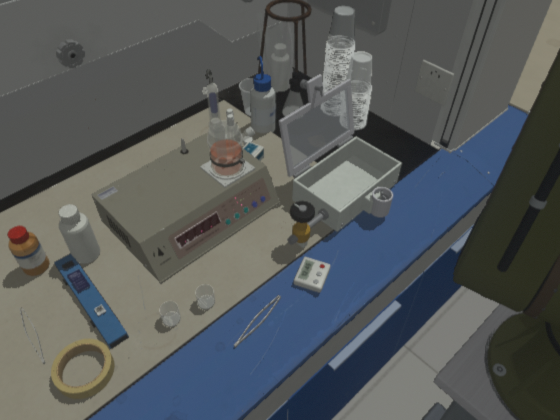

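View pics/top0.png

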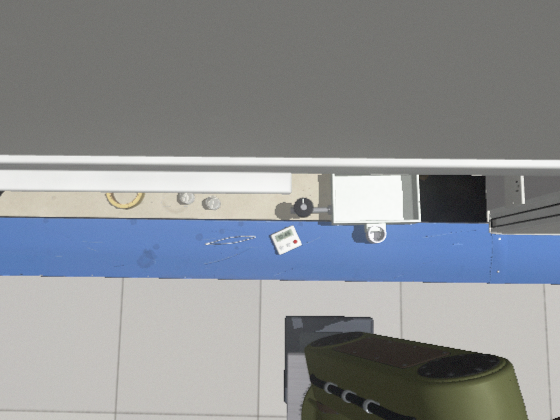

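The scene view shows two bottles at about (170,315) and (205,297), the box with its lid open at (345,180), the valve wheel at (302,212), the timer at (312,275) and the tweezers at (258,320). The top view shows something overhanging the far part of the bench. I'll measure the box pose and that overhang.

Run:
```python
from h import *
def cloud(c):
    K=c["K"];r=c["range_z"];v,u=np.mgrid[0:420,0:560]
    P=np.stack([(u-K[0][2])/K[0][0]*r,-(v-K[1][2])/K[1][1]*r,-r],-1)
    T=wfc(c); P=P@T[:3,:3].T+T[:3,3]; P[r==0]=np.nan; return P
t=camera("top"); P=cloud(t)
for rc in [(50,100),(140,100),(140,300),(160,300),(165,400),(182,200),(180,280),(188,200),(195,450),(200,280),(200,150),(250,300),(280,400),(190,510)]: print("top",rc,P[rc])
s=camera("scene"); Q=cloud(s)
for rc in [(110,60),(200,150),(165,120),(140,250),(240,240),(190,260),(15,290),(60,30),(60,200),(20,390),(80,340),(90,430),(10,120),(120,60),(240,80),(300,90)]: print("scene",rc,Q[rc])
np.savez("cl.npz",P=P,Q=Q)
# rim points
for X,n in((P,"top"),(Q,"scene")):
    m=(abs(X[...,2]-0.072)<.012)&(X[...,0]>.45)&(X[...,0]<.66)&(X[...,1]>-.22)&(X[...,1]<.1)
    p=X[m]; print(n,len(p),p[:,2].mean(),np.histogram(p[:,2],10))
    print(cv2.minAreaRect(p[:,:2].astype(np.float32)), p.min(0),p.max(0))
```

```text
top (50, 100) [0.4665 0.2268 1.1026]
top (140, 100) [0.4664 0.2854 0.9566]
top (140, 300) [0.4659 0.1432 0.9623]
top (160, 300) [0.4889 0.141  0.7912]
top (165, 400) [0.4849 0.0363 0.7891]
top (182, 200) [0.4693 0.2513 0.7627]
top (180, 280) [0.4721 0.1625 0.7644]
top (188, 200) [0.4626 0.251  0.7628]
top (195, 450) [ 0.5696 -0.273  -0.0082]
top (200, 280) [ 0.5506  0.1844 -0.0023]
top (200, 150) [0.5461 0.5359 0.0044]
top (250, 300) [ 0.417   0.1293 -0.0043]
top (280, 400) [ 0.341  -0.1395 -0.0284]
top (190, 510) [ 0.5594 -0.3611  0.1529]
scene (110, 60) [1.0925 0.3335 0.1424]
scene (200, 150) [0.7507 0.3269 0.1012]
scene (165, 120) [0.9907 0.2745 0.0062]
scene (140, 250) [ 0.8263 -0.0038  0.0291]
scene (240, 240) [0.6132 0.2121 0.0017]
scene (190, 260) [0.649  0.1209 0.065 ]
scene (15, 290) [ 1.0629 -0.3704  0.1497]
scene (60, 30) [1.0723 0.3597 0.2873]
scene (60, 200) [ 1.0908 -0.0602  0.1147]
scene (20, 390) [ 0.7198 -0.3684  0.2602]
scene (80, 340) [ 0.8238 -0.3344  0.0611]
scene (90, 430) [ 0.565  -0.3594  0.1437]
scene (10, 120) [1.0714 0.1436 0.3228]
scene (120, 60) [1.0938 0.3412 0.1177]
scene (240, 80) [0.7728 0.4765 0.0783]
scene (300, 90) [0.6789 0.5238 0.0238]
top 585 0.0701941815661692 (array([ 25,  19,  27,  38,  72, 120, 133,  94,  44,  13]), array([0.06  , 0.0619, 0.0637, 0.0655, 0.0673, 0.0691, 0.0709, 0.0727,
       0.0745, 0.0763, 0.0781]))
((0.5299447774887085, -0.061090581119060516), (0.15954361855983734, 0.22311647236347198), 0.03033270500600338) [ 0.4502 -0.1726  0.06  ] [0.6098 0.0505 0.0781]
scene 1751 0.06988220207203985 (array([182, 199, 185, 230, 391, 262,  95,  69,  62,  76]), array([0.06  , 0.0624, 0.0648, 0.0672, 0.0696, 0.072 , 0.0744, 0.0768,
       0.0792, 0.0815, 0.0839]))
((0.5499505996704102, -0.035835281014442444), (0.28990358114242554, 0.19503618776798248), 84.51070404052734) [ 0.4504 -0.1768  0.06  ] [0.6597 0.0998 0.0839]
```

Run:
```python
from h import *
d=np.load("cl.npz")
for n in "PQ":
    X=d[n]; m=(abs(X[...,2]-.0705)<.005)&(X[...,0]>.46)&(X[...,0]<.66)&(X[...,1]>-.2)&(X[...,1]<.08)
    p=X[m][:,:2]; best=[]
    for y in np.arange(-.15,.151,.01):
        R=np.array([[np.cos(y),-np.sin(y)],[np.sin(y),np.cos(y)]])
        q0=p@R
        for cx in np.arange(.53,.58,.002):
            for cy in np.arange(-.08,-.035,.002):
                q=abs(q0-np.array([cx,cy])@R)
                s=((q[:,0]<.069)&(q[:,1]<.111)&((q[:,0]>.061)|(q[:,1]>.103))).sum()
                best.append((s,y,cx,cy))
    best=np.array(sorted(best)[::-1][:12]); print(n,len(p)); print(best[:3],best.mean(0))
# lid plane from scene
X=d["Q"]; m=(X[...,2]>.085)&(X[...,2]<.25)&(X[...,0]>.6)&(X[...,0]<.72)&(X[...,1]>-.19)&(X[...,1]<.08)
p=X[m];print(len(p))
for z in np.arange(.09,.25,.02):
    k=p[abs(p[:,2]-z)<.01]; 
    if len(k): print(round(z,2),len(k),np.median(k,0),k[:,1].min(),k[:,1].max())
# valve wheel top points
for n in "PQ":
    X=d[n]; m=(X[...,2]>.09)&(X[...,2]<.13)&(X[...,0]>.47)&(X[...,0]<.56)&(X[...,1]>.08)&(X[...,1]<.18)
    p=X[m]; print(n,len(p),p.mean(0),p.min(0),p.max(0),np.percentile(p[:,2],[10,50,90]))
```

```text
P 480
[[449.      0.03    0.554  -0.06 ]
 [447.      0.02    0.554  -0.06 ]
 [442.      0.04    0.554  -0.06 ]] [425.       0.025    0.5542  -0.0607]
Q 1013
[[843.      0.03    0.556  -0.06 ]
 [830.      0.03    0.556  -0.058]
 [829.      0.02    0.556  -0.06 ]] [822.25     0.0275   0.555   -0.0592]
4498
0.09 453 [ 0.6346 -0.0483  0.092 ] -0.1703670707221494 0.05482131512607946
0.11 569 [ 0.6388 -0.0476  0.1102] -0.17203238519136088 0.054483150967751914
0.13 600 [ 0.6436 -0.0485  0.1301] -0.17054812248393636 0.055325668468300226
0.15 617 [ 0.6484 -0.046   0.1501] -0.16946925672204172 0.05563688498746122
0.17 633 [ 0.6532 -0.0482  0.1699] -0.16972507303029438 0.05478465220828377
0.19 630 [ 0.6577 -0.0457  0.1894] -0.1667235096013826 0.05648060950062905
0.21 571 [ 0.662  -0.0458  0.2077] -0.16910812032003097 0.055418971873194445
0.23 287 [ 0.6966 -0.049   0.2325] -0.07918141768156328 -0.03428578894473033
P 309 [0.5188 0.1233 0.1082] [0.4945 0.0995 0.093 ] [0.5445 0.1466 0.118 ] [0.1045 0.1082 0.1124]
Q 446 [0.5168 0.1276 0.1064] [0.4959 0.1006 0.0924] [0.5458 0.1489 0.1156] [0.0996 0.1075 0.1103]
```

Run:
```python
from h import *
d=np.load("cl.npz");X=d["Q"].reshape(-1,3);X=X[~np.isnan(X[:,0])]
def mx(x0,x1,y0,y1):
    k=X[(X[:,0]>x0)&(X[:,0]<x1)&(X[:,1]>y0)&(X[:,1]<y1)]; return round(float(np.percentile(k[:,2],99.5)),3) if len(k)>5 else None
for y in np.arange(-.2,.56,.05): print(round(y,2),[(round(x,2),mx(x,x+.04,y,y+.05)) for x in np.arange(.52,.92,.04)])
c=camera("wrist"); print(c["T_tool_cam"],c["K"])
```

```text
-0.2 [(np.float64(0.52), 0.073), (np.float64(0.56), 0.074), (np.float64(0.6), 0.109), (np.float64(0.64), 0.21), (np.float64(0.68), -0.004), (np.float64(0.72), None), (np.float64(0.76), None), (np.float64(0.8), None), (np.float64(0.84), 0.071), (np.float64(0.88), 0.256)]
-0.15 [(np.float64(0.52), 0.021), (np.float64(0.56), 0.022), (np.float64(0.6), 0.115), (np.float64(0.64), 0.211), (np.float64(0.68), -0.004), (np.float64(0.72), None), (np.float64(0.76), None), (np.float64(0.8), -0.005), (np.float64(0.84), 0.149), (np.float64(0.88), 0.193)]
-0.1 [(np.float64(0.52), 0.021), (np.float64(0.56), 0.021), (np.float64(0.6), 0.114), (np.float64(0.64), 0.255), (np.float64(0.68), 0.249), (np.float64(0.72), 0.246), (np.float64(0.76), 0.008), (np.float64(0.8), 0.025), (np.float64(0.84), 0.178), (np.float64(0.88), 0.194)]
-0.05 [(np.float64(0.52), 0.021), (np.float64(0.56), 0.023), (np.float64(0.6), 0.122), (np.float64(0.64), 0.255), (np.float64(0.68), 0.247), (np.float64(0.72), 0.244), (np.float64(0.76), 0.037), (np.float64(0.8), 0.031), (np.float64(0.84), 0.008), (np.float64(0.88), 0.009)]
-0.0 
[... 2794 characters left out ...]
 0.027), (np.float64(0.64), 0.028), (np.float64(0.68), 0.03), (np.float64(0.72), 0.03), (np.float64(0.76), 0.029), (np.float64(0.8), 0.114), (np.float64(0.84), 0.114), (np.float64(0.88), 0.008)]
0.55 [(np.float64(0.52), 0.032), (np.float64(0.56), 0.032), (np.float64(0.6), 0.032), (np.float64(0.64), 0.008), (np.float64(0.68), 0.008), (np.float64(0.72), 0.007), (np.float64(0.76), 0.008), (np.float64(0.8), 0.115), (np.float64(0.84), 0.116), (np.float64(0.88), 0.008)]
[[ 0.0008  0.9606  0.2781  0.0822]
 [ 1.     -0.0007 -0.0005  0.0014]
 [-0.0003  0.2781 -0.9606 -0.1788]
 [ 0.      0.      0.      1.    ]] [[320.3371   0.     280.3761]
 [  0.     320.3371 214.0818]
 [  0.       0.       1.    ]]
```

jog_arm(
  rows=[
    [[0.027,-0.03,-0.004],5.7,0.094],
    [[0.027,-0.03,-0.004],5.7,0.094],
    [[0.027,-0.03,-0.004],5.7,0.094],
    [[0.027,-0.03,-0.004],0,0.094],
    [[0.027,-0.03,-0.004],0,0.094],
    [[0.027,-0.03,-0.004],0,0.094],
    [[0.027,-0.03,-0.004],0,0.094],
    [[0.0,-0.04,-0.004],0,0.094],
    [[0.0,-0.04,-0.004],0,0.094],
    [[0.0,-0.04,-0.004],0,0.094],
    [[0.0,-0.04,-0.004],0,0.094],
    [[0.0,-0.04,-0.004],0,0.094],
  ],
)

```text
time_s: 2.15
ee_pos: [0.3305, -0.1003, 0.2537]
eef_rot: [3.141, -0.001, -0.001]
force: [0.7, 0.7, 0.2]
grip_width: 0.0941
grip_force: 0.0
```

jog_arm(
  rows=[
    [[0.015,-0.0415,0.0],0,0.094],
    [[0.015,-0.0415,0.0],0,0.094],
    [[0.015,-0.0415,0],0,0.094],
    [[0.018,-0.0415,0],0,0.094],
    [[0.018,-0.0415,0],0,0.094],
    [[0.018,-0.0415,0.0],0,0.08],
    [[0.018,-0.0415,0.0],0,0.07],
    [[0.018,-0.0415,0.0],0,0.06],
    [[0.018,-0.0415,0.0],0,0.055],
    [[0.018,-0.0415,0.01],0,0.055],
    [[0.018,-0.0415,0.02],0,0.055],
    [[0.02,-0.0415,0.02],0,0.055],
  ],
)

```text
time_s: 3.15
ee_pos: [0.5216, 0.3537, 0.2106]
eef_rot: [-3.141, -0.001, -0.0]
force: [0.3, -0.5, 0.1]
grip_width: 0.0554
grip_force: 0.0
```

```bash
cat > look.py <<'E'
from h import *
import sys
o=get_obs(); c=camera("wrist"); save(c,sys.argv[1]); print(np.round(o["ee_pos"],4),np.round(o["eef_rot"],3),o["grip_width"])
for z in [float(sys.argv[2])]:
    for r in spot_point(sys.argv[3],c)[:6]: print(round(r["p"],2),np.round(r["at"],3),onz(c,r["at"],z,o))
    for r in search_frame(sys.argv[3],c)[:6]: print("sf",round(r["p"],2),np.round(r["at"],3),onz(c,r["at"],z+.018,o))
E
python3 look.py w1 0.008 bottle_1
```

```text
[0.5216 0.3537 0.2106] [-3.141 -0.001 -0.   ] 0.05537125537319659
0.67 [0.554 0.598] [0.4444 0.3143 0.008 ]
0.57 [0.488 0.426] [0.538  0.3612 0.008 ]
sf 0.93 [0.484 0.433] [0.5379 0.3637 0.026 ]
sf 0.6 [0.378 0.399] [0.5538 0.4304 0.026 ]
```

View pics/w1.png

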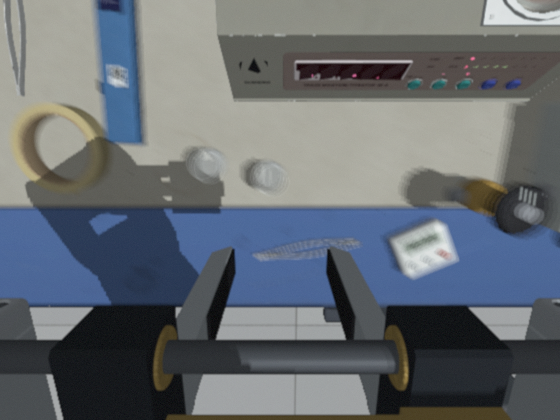

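The wrist view shows exactly two bottles at (207,165) and (268,177), clear of the tweezers at (305,248). The arm was still settling, so I'll measure again.

jog_arm(
  rows=[
    [[0,0,0],0,0.055],
    [[0,0,0],0,0.055],
    [[0,0,0],0,0.055],
  ],
)

```text
time_s: 3.55
ee_pos: [0.5215, 0.3507, 0.2128]
eef_rot: [-3.14, -0.002, -0.002]
force: [0.4, -0.6, 0.3]
grip_width: 0.0549
grip_force: 0.0
```

```bash
python3 look.py w2 0.008 bottle_1
python3 - <<'E'
from h import *
o=get_obs(); c=camera("wrist"); K=c["K"];r=c["range_z"];T=wfc(c,o)
v,u=np.mgrid[0:420,0:560];P=np.stack([(u-K[0][2])/K[0][0]*r,-(v-K[1][2])/K[1][1]*r,-r],-1)@T[:3,:3].T+T[:3,3]
m=(P[...,0]>.5)&(P[...,0]<.6)&(P[...,1]>.3)&(P[...,1]<.48)&(P[...,2]>.032)&(P[...,2]<.06)
q=P[m]; print(len(q))
for lo,hi in((.32,.396),(.396,.47)):
    k=q[(q[:,1]>lo)&(q[:,1]<hi)]
    if len(k)>5: print(len(k),cv2.minEnclosingCircle(k[:,:2].astype(np.float32)),np.median(k[:,2]))
im=cv2.imread("pics/w2.png")[130:220,170:310]; cv2.imwrite("pics/w2c.png",cv2.resize(im,None,fx=5,fy=5))
E
```

```text
[0.5215 0.3507 0.2128] [-3.14  -0.002 -0.002] 0.05494534809603742
0.85 [0.379 0.393] [0.5545 0.431  0.008 ]
0.66 [0.486 0.425] [0.5381 0.3597 0.008 ]
sf 0.85 [0.481 0.429] [0.5394 0.3625 0.026 ]
sf 0.81 [0.376 0.401] [0.5531 0.4298 0.026 ]
sf 0.51 [0.546 0.612] [0.4435 0.3183 0.026 ]
437
202 ((0.5401104092597961, 0.3603854775428772), 0.017837144434452057) 0.03964656803522687
235 ((0.5550723671913147, 0.4303397238254547), 0.01766667142510414) 0.039100281584883045
```

View pics/w2c.png

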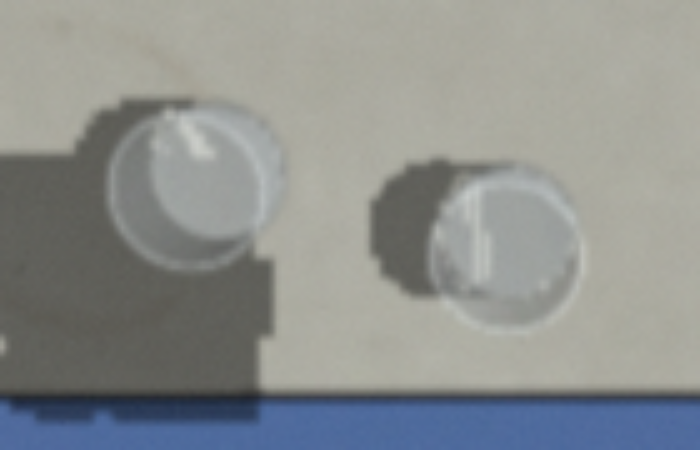

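Both bottles fit 17.7 mm circles: A (0.540, 0.360) and B (0.555, 0.430). I'll grasp A first.

jog_arm(
  rows=[
    [[0.0093,-0.005,0.03],0,0.055],
    [[0.0092,-0.0047,0.03],0,0.055],
    [[0,0,0.03],0,0.055],
    [[0,0,0.025],0,0.055],
    [[0,0,0.02],0,0.055],
    [[0,0,0.015],0,0.055],
    [[0,0,0.01],0,0.055],
    [[0,0,0.01],0,0.055],
    [[0,0,0.01],0,0.055],
    [[0,0,0],0,0.055],
    [[0,0,0],0,0.055],
  ],
)

```text
time_s: 4.67
ee_pos: [0.5399, 0.3612, 0.0312]
eef_rot: [-3.142, -0.0, -0.001]
force: [0.5, 0.2, 0.7]
grip_width: 0.0547
grip_force: 0.0
```

jog_arm(
  rows=[
    [[0,0,0.009],0,0.055],
    [[0,0,0.008],0,0.055],
    [[0,0,0],0,0.03],
    [[0,0,0],0,0.025],
    [[0,0,0],0,0.025],
    [[0,0,0],0,0.025],
    [[0,0,0],0,0.025],
    [[0,0,0],0,0.025],
  ],
  squeeze=10,
)

```text
time_s: 5.33
ee_pos: [0.5399, 0.3613, 0.0143]
eef_rot: [-3.141, -0.0, -0.001]
force: [0.7, -0.1, 1.4]
grip_width: 0.0343
grip_force: 10.0
```

jog_arm(
  rows=[
    [[0,0,-0.01],0,0.025],
    [[0,0,-0.02],0,0.025],
    [[0,0,-0.035],0,0.025],
    [[0,0,-0.04],0,0.025],
    [[0,0.015,-0.04],0,0.025],
    [[0,0.03,-0.03],0,0.025],
    [[0,0.04,-0.005],0,0.025],
    [[0,0.04,0],0,0.025],
    [[0,0.04,0],0,0.025],
    [[0,0.04,0],0,0.025],
    [[0,0.04,0],0,0.025],
    [[0,0.04,0],0,0.025],
  ],
)

```text
time_s: 6.33
ee_pos: [0.5392, 0.0753, 0.1935]
eef_rot: [-3.141, -0.001, -0.001]
force: [1.2, 0.2, -0.4]
grip_width: 0.0346
grip_force: 10.0
```

jog_arm(
  rows=[
    [[0.003,0.04,0],0,0.025],
    [[0.004,0.04,0],0,0.025],
    [[0.004,0.04,0],0,0.025],
    [[0.004,0.03,0],0,0.025],
    [[0,0.02,0],0,0.025],
    [[0,0.01,0],0,0.025],
    [[0,0,0],0,0.025],
    [[0,0,0],0,0.025],
  ],
)

```text
time_s: 7.0
ee_pos: [0.5544, -0.1023, 0.1928]
eef_rot: [-3.141, -0.0, -0.001]
force: [-0.2, 0.8, -0.7]
grip_width: 0.0347
grip_force: 10.0
```

jog_arm(
  rows=[
    [[0,0.006,0.03],0,0.025],
    [[0,0,0.035],0,0.025],
    [[0,0,0.035],0,0.025],
    [[0,0,0.025],0,0.025],
    [[0,0,0.02],0,0.025],
    [[0,0,0.012],0,0.025],
    [[0,0,0.004],0,0.025],
    [[0,0,0],0,0.025],
    [[0,0,0],0,0.025],
  ],
)

```text
time_s: 7.75
ee_pos: [0.5552, -0.1086, 0.0327]
eef_rot: [3.141, -0.002, -0.0]
force: [-0.6, 0.1, 0.1]
grip_width: 0.0348
grip_force: 10.0
```

jog_arm(
  rows=[
    [[0,0,0.003],0,0.025],
    [[0,0,0.002],0,0.025],
    [[0,0,0],0,0.025],
  ],
)

```text
time_s: 8.0
ee_pos: [0.5551, -0.109, 0.0274]
eef_rot: [3.141, -0.002, -0.001]
force: [0.6, 0.9, 2.3]
grip_width: 0.0344
grip_force: 10.0
```

jog_arm(
  rows=[
    [[0,0,0.0015],0,0.025],
    [[0,0,0],0,0.025],
  ],
)

```text
time_s: 8.17
ee_pos: [0.5554, -0.109, 0.0264]
eef_rot: [3.141, -0.003, -0.001]
force: [-1.1, 2.0, 9.1]
grip_width: 0.0346
grip_force: 10.0
```

jog_arm(
  rows=[
    [[0,0,-0.001],0,0.04],
    [[0,0,0],0,0.05],
    [[0,0,0],0,0.055],
    [[0,0,0],0,0.055],
    [[0,0,-0.02],0,0.055],
    [[0,0,-0.035],0,0.055],
    [[0,0,-0.04],0,0.055],
    [[0,0,-0.04],0,0.055],
    [[0,-0.02,-0.04],0,0.055],
    [[0,-0.04,-0.01],0,0.055],
    [[0,-0.04,0],0,0.055],
    [[0,-0.04,0],0,0.055],
  ],
)

```text
time_s: 9.17
ee_pos: [0.5545, 0.031, 0.2093]
eef_rot: [3.142, -0.002, -0.002]
force: [0.3, 0.9, -0.4]
grip_width: 0.0552
grip_force: 0.0
```

jog_arm(
  rows=[
    [[0,-0.04,0],0,0.055],
    [[0,-0.04,0],0,0.055],
    [[0,-0.04,0],0,0.055],
    [[0,-0.04,0],0,0.055],
    [[0,-0.04,0],0,0.055],
    [[0,-0.04,0],0,0.055],
    [[0,-0.04,0],0,0.055],
    [[0,-0.04,0],0,0.055],
    [[0,-0.02,0],0,0.055],
    [[0,0,0],0,0.055],
    [[0,0,0],0,0.055],
  ],
)

```text
time_s: 10.08
ee_pos: [0.5544, 0.3704, 0.2075]
eef_rot: [3.141, 0.001, 0.001]
force: [-0.8, -0.7, -0.2]
grip_width: 0.0549
grip_force: 0.0
```

```bash
cat > bot.py <<'E'
from h import *
import sys
o=get_obs(); c=camera("wrist"); save(c,sys.argv[1]); print(o["ee_pos"]);K=c["K"];r=c["range_z"];T=wfc(c,o)
v,u=np.mgrid[0:420,0:560];P=np.stack([(u-K[0][2])/K[0][0]*r,-(v-K[1][2])/K[1][1]*r,-r],-1)@T[:3,:3].T+T[:3,3]
m=((P[...,0]>.49)&(P[...,0]<.595)&(P[...,1]>.2)&(P[...,1]<.6)&(P[...,2]>.032)&(P[...,2]<.06)).astype(np.uint8)
n,L=cv2.connectedComponents(m)
for i in range(1,n):
    k=P[L==i]
    if len(k)>25: print(len(k),cv2.minEnclosingCircle(k[:,:2].astype(np.float32)),np.median(k[:,2]))
for r in search_frame("bottle_1",c)[:6]: print("sf",round(r["p"],2),np.round(r["at"],3),onz(c,r["at"],.026,o))
s=camera("scene"); save(s,sys.argv[1]+"s")
for r in search_frame("bottle_1",s)[:6]: print("scene",round(r["p"],2),np.round(r["at"],3),onz(s,r["at"],.026))
E
python3 bot.py w3
```

```text
[0.5544 0.3704 0.2075]
235 ((0.555180013179779, 0.43030765652656555), 0.017605159431695938) 0.03915660727387055
sf 0.65 [0.405 0.466] [0.5543 0.4308 0.026 ]
scene 0.69 [0.304 0.74 ] [0.5559 0.4285 0.026 ]
scene 0.68 [0.644 0.405] [ 0.5666 -0.1256  0.026 ]
```

jog_arm(
  rows=[
    [[0,-0.03,0.02],0,0.055],
    [[0,-0.03,0.03],0,0.055],
    [[0,0,0.035],0,0.055],
    [[0,0,0.035],0,0.055],
    [[0,0,0.025],0,0.055],
    [[0,0,0.015],0,0.055],
    [[0,0,0.01],0,0.055],
    [[0,0,0.005],0,0.055],
    [[0,0,0],0,0.055],
    [[0,0,0],0,0.055],
  ],
)

```text
time_s: 11.12
ee_pos: [0.5554, 0.4292, 0.0351]
eef_rot: [-3.141, -0.001, -0.001]
force: [-0.1, 0.2, 0.1]
grip_width: 0.0548
grip_force: 0.0
```

jog_arm(
  rows=[
    [[0,-0.001,0.012],0,0.055],
    [[0,0,0.0085],0,0.055],
    [[0,0,0],0,0.03],
    [[0,0,0],0,0.025],
    [[0,0,0],0,0.025],
    [[0,0,0],0,0.025],
    [[0,0,0],0,0.025],
    [[0,0,0],0,0.025],
  ],
)

```text
time_s: 11.78
ee_pos: [0.5549, 0.4303, 0.0136]
eef_rot: [-3.141, -0.0, -0.001]
force: [0.3, -0.4, 0.9]
grip_width: 0.0342
grip_force: 10.0
```

jog_arm(
  rows=[
    [[0,0,-0.01],0,0.025],
    [[0,0,-0.02],0,0.025],
    [[0,0,-0.035],0,0.025],
    [[0,0,-0.04],0,0.025],
    [[0,0.015,-0.04],0,0.025],
    [[0,0.03,-0.035],0,0.025],
    [[0,0.04,-0.005],0,0.025],
    [[0,0.04,0],0,0.025],
    [[0,0.04,0],0,0.025],
    [[0,0.04,0],0,0.025],
    [[0,0.04,0],0,0.025],
    [[0,0.04,0],0,0.025],
  ],
)

```text
time_s: 12.78
ee_pos: [0.5542, 0.1466, 0.1951]
eef_rot: [-3.141, -0.001, -0.0]
force: [0.3, 0.9, -0.0]
grip_width: 0.0346
grip_force: 10.0
```

jog_arm(
  rows=[
    [[0,0.04,0],0,0.025],
    [[0,0.04,0],0,0.025],
    [[0,0.04,0],0,0.025],
    [[0,0.02,0],0,0.025],
    [[0,0.01,0],0,0.025],
    [[0,0,0],0,0.025],
    [[0,0,0],0,0.025],
  ],
)

```text
time_s: 13.37
ee_pos: [0.5546, -0.001, 0.1944]
eef_rot: [-3.141, -0.0, -0.001]
force: [1.0, 0.4, -0.5]
grip_width: 0.0346
grip_force: 10.0
```

jog_arm(
  rows=[
    [[0,0.008,0.03],0,0.025],
    [[0,0.003,0.035],0,0.025],
    [[0,0,0.035],0,0.025],
    [[0,0,0.025],0,0.025],
    [[0,0,0.02],0,0.025],
    [[0,0,0.012],0,0.025],
    [[0,0,0.005],0,0.025],
    [[0,0,0],0,0.025],
    [[0,0,0],0,0.025],
  ],
)

```text
time_s: 14.12
ee_pos: [0.5552, -0.012, 0.033]
eef_rot: [3.142, -0.001, 0.0]
force: [0.7, 0.0, -1.0]
grip_width: 0.0343
grip_force: 10.0
```

jog_arm(
  rows=[
    [[0,0,0.003],0,0.025],
    [[0,0,0.002],0,0.025],
    [[0,0,0],0,0.025],
  ],
)

```text
time_s: 14.37
ee_pos: [0.5546, -0.0126, 0.0272]
eef_rot: [3.142, -0.0, -0.001]
force: [-0.3, 0.6, -0.8]
grip_width: 0.0347
grip_force: 10.0
```

jog_arm(
  rows=[
    [[0,0,0.001],0,0.025],
    [[0,0,0],0,0.04],
    [[0,0,0],0,0.055],
    [[0,0,0],0,0.055],
    [[0,0,0],0,0.055],
    [[0,0,-0.02],0,0.055],
    [[0,0,-0.035],0,0.055],
    [[0,0,-0.04],0,0.055],
    [[0,0,-0.04],0,0.055],
    [[-0.02,0,-0.04],0,0.055],
    [[-0.03,0,-0.03],0,0.055],
    [[-0.03,0,0],0,0.055],
  ],
)

```text
time_s: 15.37
ee_pos: [0.4773, -0.0127, 0.2331]
eef_rot: [3.141, -0.008, -0.001]
force: [1.4, 0.3, 0.3]
grip_width: 0.0553
grip_force: 0.0
```

jog_arm(
  rows=[
    [[0,0,-0.04],-7,0.04],
    [[0,0,-0.04],-7,0.02],
    [[0,0,-0.03],-7,0],
    [[0,0,0],-7,0],
    [[0,0,0],-7,0],
    [[0,0,0],-7,0],
    [[0,0,0],-7,0],
    [[0,0,0],-7,0],
    [[0,0,0],-7,0],
    [[0,0,0],-7,0],
    [[0,0,0],-7,0],
    [[0,0,0],-7,0],
  ],
)

```text
time_s: 16.37
ee_pos: [0.4764, -0.0125, 0.3377]
eef_rot: [3.142, -0.0, 1.471]
force: [-0.6, -0.2, 0.3]
grip_width: 0.0002
grip_force: 0.0
```

```bash
python3 bot.py w4
python3 - <<'E'
import cv2
a=cv2.imread("pics/w4.png");b=cv2.imread("pics/w4s.png")[60:270,230:440]
cv2.imwrite("pics/w4m.png",cv2.hconcat([cv2.resize(a,(400,300)),cv2.resize(b,(300,300))]))
E
```

```text
[ 0.4764 -0.0125  0.3377]
sf 0.87 [0.598 0.556] [ 0.5566 -0.1161  0.026 ]
sf 0.71 [0.593 0.416] [ 0.5572 -0.0194  0.026 ]
scene 0.59 [0.527 0.202] [ 0.9286 -0.2652  0.026 ]
scene 0.58 [0.598 0.456] [ 0.5588 -0.0268  0.026 ]
scene 0.54 [0.642 0.412] [ 0.5614 -0.1158  0.026 ]
```

View pics/w4m.png

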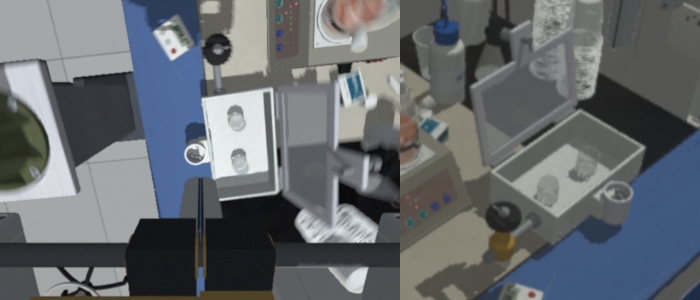

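Both bottles stand upright in the box, at (237,118) and (239,160) in the left picture. Next I'll check the clearance behind the lid.

Run:
```python
from h import *
o=get_obs(); c=camera("wrist"); K=c["K"];r=c["range_z"];T=wfc(c,o)
v,u=np.mgrid[0:420,0:560];P=np.stack([(u-K[0][2])/K[0][0]*r,-(v-K[1][2])/K[1][1]*r,-r],-1)@T[:3,:3].T+T[:3,3]
X=P[r>0]
for y in np.arange(-.14,.14,.02):
    s=[]
    for x in np.arange(.62,.84,.02):
        k=X[(abs(X[:,0]-x-.01)<.01)&(abs(X[:,1]-y-.01)<.01)]; s.append(f"{np.percentile(k[:,2],98):.3f}" if len(k)>3 else "  -  ")
    print(f"{y:.2f}",*s)
```

```text
-0.14 0.099 0.184 0.210   -     -     -     -     -     -     -   -0.006
-0.12 0.101 0.186 0.210   -     -     -     -     -   -0.006 -0.006 -0.006
-0.10 0.104 0.189 0.210   -     -     -     -     -   0.006 0.006 0.006
-0.08 0.107 0.241 0.255 0.253 0.245 0.243   -     -   0.007 0.007 0.006
-0.06 0.109 0.244 0.255 0.250 0.248 0.246   -     -   0.006 0.006 0.006
-0.04 0.111 0.200 0.255   -   0.239 0.236   -     -   0.006 0.006 0.006
-0.02 0.113 0.203 0.210   -     -     -     -   0.038 0.038 0.007 0.032
0.00 0.118 0.205 0.211   -     -     -     -   0.039 0.039 0.039 0.034
0.02 0.119 0.207 0.211   -     -     -     -   0.039 0.039 0.039 0.007
0.04 0.125 0.207 0.210 0.007 0.006 0.006 0.006 0.039 0.039 0.039 0.006
0.06 0.006 0.006 0.006 0.006 0.007 0.006 0.074 0.071 0.066 0.068 0.068
0.08 0.044 0.080 0.103 0.195 0.195 0.103 0.103 0.104 0.104 0.104 0.103
0.10 0.048 0.084 0.107 0.195 0.201 0.201 0.102 0.104 0.104 0.104 0.103
0.12 0.052 0.084 0.144 0.209 0.224 0.220   -   0.104 0.103 0.103   -  
0.14 0.052 0.084 0.145 0.209 0.214   -     -     -     -   0.102   -
```

jog_arm(
  rows=[
    [[0.005,0.02,0],-5.7,0],
    [[0.005,0.03,0],0,0],
    [[0.005,0.03,0],0,0],
    [[0.005,0.03,0],0,0],
    [[0.005,0.03,0],0,0],
    [[0.005,0.03,0],0,0],
    [[0,0.03,0],0,0],
    [[0,0.023,0],0,0],
    [[0,0,0],0,0],
    [[0,0,0],0,0],
    [[0,0,0],0,0],
  ],
)

```text
time_s: 17.53
ee_pos: [0.6996, 0.0142, 0.3377]
eef_rot: [-3.142, -0.0, 1.563]
force: [0.6, -0.1, 0.4]
grip_width: 0.0006
grip_force: 0.0
```

jog_arm(
  rows=[
    [[0.004,0.001,0.03],0,0],
    [[0,0,0.03],0,0],
    [[0,0,0.03],0,0],
    [[0,0,0.02],0,0],
    [[0,0,0.02],0,0],
    [[0,0,0.02],0,0],
    [[0,0,0.015],0,0],
    [[0,0,0],0,0],
    [[0,0,0],0,0],
  ],
)

```text
time_s: 18.28
ee_pos: [0.7005, 0.0181, 0.1739]
eef_rot: [3.141, -0.0, 1.564]
force: [0.8, -0.2, 0.2]
grip_width: 0.0004
grip_force: 0.0
```

jog_arm(
  rows=[
    [[0,-0.008,-0.002],0,0],
    [[0,-0.008,-0.002],0,0],
    [[0,-0.008,-0.002],0,0],
    [[0,-0.008,-0.002],0,0],
    [[0,-0.01,-0.002],0,0],
    [[0,-0.01,0],0,0],
    [[0,-0.01,0],0,0],
    [[0,-0.01,0],0,0],
    [[0,-0.01,0],0,0],
    [[0,0,0],0,0],
  ],
)

```text
time_s: 19.12
ee_pos: [0.6184, 0.0186, 0.1853]
eef_rot: [3.138, 0.0, 1.564]
force: [1.0, 0.5, 0.1]
grip_width: 0.0004
grip_force: 0.0
```

jog_arm(
  rows=[
    [[0,-0.01,0.003],0,0],
    [[0,-0.01,0.003],0,0],
    [[0,-0.009,0.005],0,0],
    [[0,-0.009,0.005],0,0],
    [[0,-0.008,0.006],0,0],
    [[0,-0.008,0.006],0,0],
  ],
)

```text
time_s: 19.62
ee_pos: [0.5655, 0.0189, 0.1563]
eef_rot: [3.139, 0.0, 1.565]
force: [0.4, -0.2, 0.7]
grip_width: 0.0005
grip_force: 0.4
```

Run:
```python
from h import *
s=camera("scene"); save(s,"lid1"); cv2.imwrite("pics/lid1c.png",cv2.resize(cv2.imread("pics/lid1.png")[60:270,200:440],None,fx=2,fy=2))
```

```text
(no output)
```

View pics/lid1c.png

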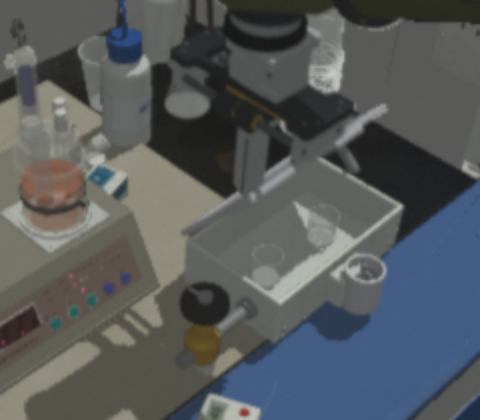

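The lid now stands at roughly 50° and is seen edge-on, so the push is working. I'll continue along the arc.

jog_arm(
  rows=[
    [[0,-0.007,0.007],0,0],
    [[0,-0.007,0.007],0,0],
    [[0,-0.006,0.008],0,0],
    [[0,-0.005,0.009],0,0],
    [[0,-0.005,0.009],0,0],
    [[0,-0.004,0.009],0,0],
    [[0,0,0],0,0],
  ],
)

```text
time_s: 20.25
ee_pos: [0.5299, 0.0192, 0.1041]
eef_rot: [-3.139, -0.0, 1.565]
force: [-0.3, -0.6, 0.9]
grip_width: 0.0004
grip_force: 0.0
```

jog_arm(
  rows=[
    [[0,-0.002,0.006],0,0],
    [[0,-0.002,0.006],0,0],
    [[0,-0.002,0.006],0,0],
    [[0,0,0.004],0,0],
    [[0,0,0],0,0],
  ],
)

```text
time_s: 20.67
ee_pos: [0.5246, 0.0192, 0.0827]
eef_rot: [-3.14, -0.0, 1.565]
force: [-0.0, -0.1, 0.1]
grip_width: 0.0002
grip_force: 0.0
```

jog_arm(
  rows=[
    [[0,0,0.003],0,0],
    [[0,0,0.002],0,0],
    [[0,0,0],0,0],
  ],
)

```text
time_s: 20.92
ee_pos: [0.5251, 0.0192, 0.0785]
eef_rot: [3.142, -0.0, 1.565]
force: [-1.3, -0.2, 0.7]
grip_width: 0.0007
grip_force: 0.0
```

jog_arm(
  rows=[
    [[0,0,0.002],0,0],
    [[0,0,0.001],0,0],
    [[0,0,0],0,0],
  ],
)

```text
time_s: 21.17
ee_pos: [0.5254, 0.0192, 0.0779]
eef_rot: [3.14, 0.0, 1.565]
force: [-12.7, 0.0, 27.2]
grip_width: 0.0005
grip_force: 13.6
```

jog_arm(
  rows=[
    [[0,0,-0.01],0,0],
    [[0,0,-0.03],0,0],
    [[0,0,-0.04],0,0],
    [[-0.02,-0.015,-0.04],0,0.02],
    [[-0.03,-0.025,-0.03],0,0.04],
    [[-0.03,-0.026,-0.02],0,0.07],
    [[0,0,0],0,0.07],
    [[0,0,0],0,0.07],
    [[0,0,0],0,0.07],
  ],
)

```text
time_s: 21.92
ee_pos: [0.466, -0.0514, 0.2348]
eef_rot: [-3.142, -0.0, 1.564]
force: [0.7, -1.0, 0.0]
grip_width: 0.0371
grip_force: 0.0
```

```bash
cat > knob.py <<'E'
from h import *
import sys
lab,zz,x0,y0=sys.argv[2],float(sys.argv[3]),float(sys.argv[4]),float(sys.argv[5])
o=get_obs(); c=camera("wrist"); save(c,sys.argv[1]); print(o["ee_pos"],o["eef_rot"]);K=c["K"];r=c["range_z"];T=wfc(c,o)
v,u=np.mgrid[0:420,0:560];P=np.stack([(u-K[0][2])/K[0][0]*r,-(v-K[1][2])/K[1][1]*r,-r],-1)@T[:3,:3].T+T[:3,3]
d=np.hypot(P[...,0]-x0,P[...,1]-y0)
k=P[(d<.035)&(abs(P[...,2]-zz-.008)<.016)]
if len(k): print(len(k),cv2.minEnclosingCircle(k[:,:2].astype(np.float32)),k.mean(0),"z",np.percentile(k[:,2],[5,50,95]))
for r in spot_point(lab,c)[:3]: print(round(r["p"],2),np.round(r["at"],3),onz(c,r["at"],zz,o))
l=P[(P[...,0]>.5)&(P[...,0]<.6)&(P[...,1]>-.15)&(P[...,1]<.04)&(P[...,2]>.05)&(P[...,2]<.12)]
print("lid z",len(l),np.percentile(l[:,2],[5,50,95]) if len(l) else "")
E
python3 knob.py k1 clamp_knob_grip .119 .459 -.0626
```

```text
[ 0.466  -0.0514  0.2348] [-3.1416 -0.0002  1.5644]
1504 ((0.4616098403930664, -0.06368038058280945), 0.021883642300963402) [ 0.4615 -0.0616  0.1294] z [0.1181 0.1305 0.133 ]
0.96 [0.491 0.529] [ 0.4622 -0.0647  0.119 ]
lid z 15046 [0.0767 0.0779 0.0795]
```

View pics/k1.png

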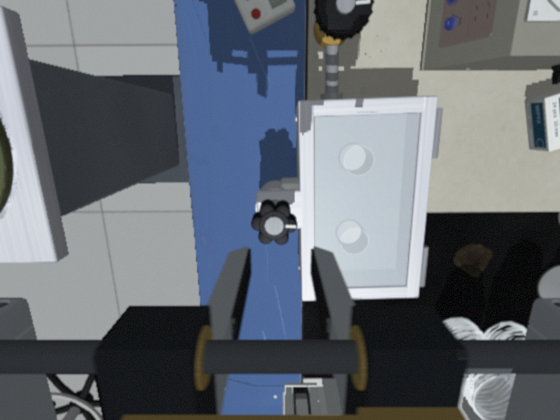

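The knob is at (0.4616, -0.0637) with its top at z 0.132, so it is riding on the thread end, and the lid is shut at z 0.078. Next I'll grip the knob.

jog_arm(
  rows=[
    [[-0.006,-0.0025,0],0,0.065],
    [[-0.0063,-0.002,0],0,0.065],
    [[0,0,0],0,0.065],
    [[0,0,0],0,0.065],
    [[0,0,0],0,0.065],
    [[0,0,0.02],0,0.065],
    [[0,0,0.025],0,0.065],
    [[0,0,0.025],0,0.065],
    [[0,0,0.015],0,0.065],
    [[0,0,0.01],0,0.065],
    [[0,0,0],0,0.065],
  ],
)

```text
time_s: 22.93
ee_pos: [0.4606, -0.0637, 0.1385]
eef_rot: [-3.139, -0.001, 1.565]
force: [0.2, -0.5, -0.5]
grip_width: 0.0653
grip_force: 0.0
```

jog_arm(
  rows=[
    [[0,0.001,0.01],0,0.065],
    [[0,0,0.012],0,0.065],
    [[0,0,0.01],0,0.065],
    [[0,0,0.006],0,0.065],
    [[0,0,0],0,0.04],
    [[0,0,0],0,0.035],
    [[0,0,0],0,0.035],
    [[0,0,0],0,0.035],
    [[0,0,0],0,0.035],
    [[0,0,0],0,0.035],
    [[0,0,0],0,0.035],
  ],
  squeeze=15,
)

```text
time_s: 23.85
ee_pos: [0.4605, -0.0639, 0.1025]
eef_rot: [-3.137, -0.0, 1.565]
force: [-16.7, -0.9, 12.5]
grip_width: 0.0435
grip_force: 15.0
```

jog_arm(
  rows=[
    [[0,-0.001,-0.001],0,0.035],
    [[0,0,0],0,0.035],
    [[0,0,0],0,0.035],
  ],
)

```text
time_s: 24.1
ee_pos: [0.4602, -0.0639, 0.1031]
eef_rot: [-3.139, -0.0, 1.565]
force: [-6.1, 0.5, -2.6]
grip_width: 0.0435
grip_force: 15.0
```

jog_arm(
  rows=[
    [[0,-0.0006,0],-3,0.035],
    [[0,0,0],-5,0.035],
    [[0,0,0],-5,0.035],
    [[0,0,0],-5,0.035],
    [[0,0,0],-5,0.035],
    [[0,0,0],-5,0.035],
    [[0,0,0],-5,0.035],
    [[0,0,0],-5,0.035],
    [[0,0,0],-5,0.035],
    [[0,0,0],-5,0.035],
    [[0,0,0],-5,0.035],
    [[0,0,0],0,0.035],
  ],
)

```text
time_s: 25.1
ee_pos: [0.4609, -0.0636, 0.1035]
eef_rot: [3.141, 0.0, 2.494]
force: [1.3, 2.8, -1.9]
grip_width: 0.0436
grip_force: 15.0
```

```bash
python3 -c "
from h import *
o=get_obs();print(o['force'],o['moment'],o['eef_rot'])"
```

```text
[ 1.333   2.7841 -1.9113] [ 0.7782 -0.2555  0.0455] [3.1408 0.0002 2.494 ]
```

jog_arm(
  rows=[
    [[0,0,0],-5,0.035],
    [[0,0,0],-5,0.035],
    [[0,0,0],-2,0.035],
    [[0,0,0],0,0.035],
    [[0,0,0],0,0.05],
    [[0,0,0],0,0.06],
    [[0,0,0],0,0.06],
    [[0,0,0],0,0.06],
    [[0,0,0],0,0.06],
    [[0,0,0],0,0.06],
  ],
)

```text
time_s: 25.93
ee_pos: [0.4607, -0.064, 0.1032]
eef_rot: [-3.142, 0.0, 2.699]
force: [-0.7, 0.9, 0.4]
grip_width: 0.0603
grip_force: 0.0
```

jog_arm(
  rows=[
    [[0,0,-0.02],0,0.065],
    [[0,0,-0.03],0,0.065],
    [[0,0,-0.04],0,0.065],
    [[0,0,-0.03],0,0.065],
    [[0,0,0],0,0.065],
    [[0,0,0],0,0.065],
    [[0,0,0],0,0.065],
  ],
)

```text
time_s: 26.52
ee_pos: [0.4603, -0.0639, 0.2222]
eef_rot: [-3.141, -0.001, 2.699]
force: [0.8, 0.2, -0.8]
grip_width: 0.065
grip_force: 0.0
```

```bash
python3 knob.py k2 clamp_knob_grip .112 .461 -.0637
```

```text
[ 0.4603 -0.0639  0.2222] [-3.1413 -0.001   2.6992]
1593 ((0.46145039796829224, -0.06383231282234192), 0.021784255281090736) [ 0.4594 -0.0629  0.1236] z [0.1126 0.1247 0.127 ]
0.58 [0.503 0.503] [ 0.4618 -0.0635  0.112 ]
lid z 12509 [0.0772 0.0783 0.0801]
```

View pics/k2.png

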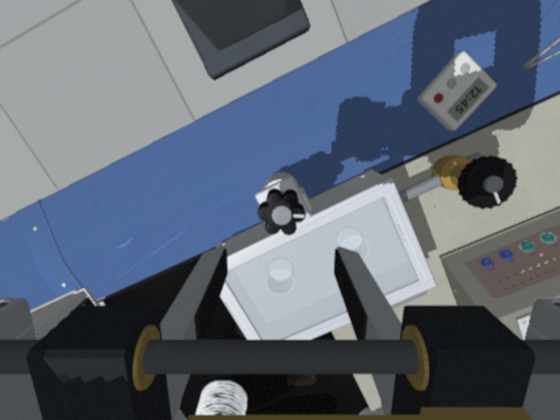

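The knob dropped about 6 mm (top median 0.1305 to 0.1247), so it is in the thread. I'll regrip it and turn clockwise.

jog_arm(
  rows=[
    [[0,0,0.03],0,0.065],
    [[0,0,0.03],0,0.065],
    [[0,0,0.03],0,0.065],
    [[0,0,0.02],0,0.065],
    [[0,0,0.012],0,0.065],
    [[0,0,0.006],0,0.065],
    [[0,0,0],0,0.065],
    [[0,0,0],0,0.065],
  ],
)

```text
time_s: 27.28
ee_pos: [0.4607, -0.0639, 0.0952]
eef_rot: [-3.141, -0.0, 2.699]
force: [-0.1, 0.4, -0.4]
grip_width: 0.0646
grip_force: 0.0
```

jog_arm(
  rows=[
    [[0,0,0],0,0.045],
    [[0,0,0],0,0.035],
    [[0,0,0],0,0.035],
    [[0,0,0],0,0.035],
    [[0,0,0],0,0.035],
    [[0,0,0],0,0.035],
  ],
)

```text
time_s: 27.78
ee_pos: [0.461, -0.0637, 0.0956]
eef_rot: [3.141, 0.001, 2.699]
force: [0.3, 3.8, 4.3]
grip_width: 0.0435
grip_force: 15.0
```

jog_arm(
  rows=[
    [[0,0,0.0002],3,0.035],
    [[0,0,0.0002],6,0.035],
    [[0,0,0.0002],6,0.035],
    [[0,0,0.0002],6,0.035],
    [[0,0,0.0002],6,0.035],
    [[0,0,0.0002],6,0.035],
    [[0,0,0.0002],6,0.035],
    [[0,0,0.0002],6,0.035],
    [[0,0,0.0002],6,0.035],
    [[0,0,0.0002],6,0.035],
    [[0,0,0.0002],6,0.035],
    [[0,0,0],0,0.035],
  ],
)

```text
time_s: 28.78
ee_pos: [0.46, -0.0641, 0.0934]
eef_rot: [-3.14, 0.0, 1.593]
force: [-7.4, -0.4, 11.2]
grip_width: 0.0431
grip_force: 15.0
```

```bash
cat > st.py <<'E'
from h import *
o=get_obs();print(o['force'],o['moment'],o['eef_rot'],o["ee_pos"],o["qpos"])
E
python3 st.py
```

```text
[-7.4496 -0.4061 11.2376] [-0.0974  1.3888 -0.0542] [-3.1399  0.0003  1.593 ] [ 0.46   -0.0641  0.0934] [-0.217   0.2457  1.8747 -0.0009  1.0228 -0.2387]
```

jog_arm(
  rows=[
    [[0,-0.0006,-0.0006],3,0.035],
    [[0,0,0.0001],6,0.035],
    [[0,0,0.0002],6,0.035],
    [[0,0,0.0001],6,0.035],
    [[0,0,0.0002],6,0.035],
    [[0,0,0.0002],6,0.035],
    [[0,0,0.0001],6,0.035],
    [[0,0,0.0002],6,0.035],
    [[0,0,0.0002],6,0.035],
    [[0,0,0.0001],6,0.035],
    [[0,0,0.0002],6,0.035],
    [[0,0,0],0,0.035],
  ],
)

```text
time_s: 29.78
ee_pos: [0.4591, -0.0635, 0.0919]
eef_rot: [-3.14, 0.002, 0.493]
force: [-7.6, 4.2, 7.8]
grip_width: 0.0437
grip_force: 15.0
```

```bash
python3 st.py
```

```text
[-7.5717  4.1692  7.8333] [ 0.8662  1.4901 -0.0233] [-3.1396  0.0019  0.4934] [ 0.4591 -0.0635  0.0919] [-0.2168  0.2466  1.8778  0.0003  1.0199  0.8605]
```

jog_arm(
  rows=[
    [[-0.0003,-0.0004,-0.0005],3,0.035],
    [[0,0,0.0001],6,0.035],
    [[0,0,0.0002],6,0.035],
    [[0,0,0.0001],6,0.035],
    [[0,0,0.0002],6,0.035],
    [[0,0,0.0002],6,0.035],
    [[0,0,0.0001],6,0.035],
    [[0,0,0.0002],6,0.035],
    [[0,0,0.0002],6,0.035],
    [[0,0,0.0001],6,0.035],
    [[0,0,0],0,0.035],
  ],
)

```text
time_s: 30.7
ee_pos: [0.4589, -0.0627, 0.0906]
eef_rot: [-3.141, 0.003, -0.502]
force: [-2.0, 9.8, -1.1]
grip_width: 0.0438
grip_force: 15.0
```

```bash
python3 st.py
```

```text
[-1.964   9.839  -1.1448] [ 1.9475  0.2409 -0.0665] [-3.1407  0.0026 -0.5015] [ 0.4589 -0.0627  0.0906] [-0.2158  0.2478  1.8799  0.0018  1.0162  1.8556]
```

jog_arm(
  rows=[
    [[0,0,0.0001],5,0.035],
    [[0,0,0.0001],5,0.035],
    [[0,0,0],0,0.035],
  ],
)

```text
time_s: 30.95
ee_pos: [0.459, -0.0626, 0.0904]
eef_rot: [-3.141, 0.003, -0.675]
force: [-0.4, 10.2, -1.2]
grip_width: 0.0437
grip_force: 15.0
```

```bash
python3 st.py
```

```text
[-0.4281 10.2467 -1.2224] [ 2.1251  0.0505 -0.023 ] [-3.141   0.0026 -0.6748] [ 0.459  -0.0626  0.0904] [-0.2157  0.2481  1.88    0.002   1.0156  2.0288]
```

jog_arm(
  rows=[
    [[-0.0004,-0.0005,0],0,0.035],
    [[0,0,0.0001],4,0.035],
    [[0,0,0.0001],4,0.035],
    [[0,0,0],0,0.035],
  ],
  squeeze=20,
)

```text
time_s: 31.28
ee_pos: [0.4591, -0.0623, 0.0902]
eef_rot: [3.141, 0.002, -0.813]
force: [-0.7, 7.4, -1.9]
grip_width: 0.0436
grip_force: 20.0
```

```bash
python3 st.py
```

```text
[-0.6797  7.3519 -1.8637] [1.498  0.0427 0.4207] [ 3.1414  0.0019 -0.8126] [ 0.4591 -0.0623  0.0902] [-0.2146  0.2483  1.8803  0.0011  1.0148  2.1683]
```

jog_arm(
  rows=[
    [[0,0,0],4,0.035],
    [[0,0,0],4,0.035],
    [[0,0,0],0,0.035],
  ],
)

```text
time_s: 31.53
ee_pos: [0.4593, -0.0625, 0.0904]
eef_rot: [3.141, 0.001, -0.952]
force: [0.8, 5.3, -1.9]
grip_width: 0.0434
grip_force: 20.0
```

```bash
python3 st.py
```

```text
[ 0.7694  5.2629 -1.8707] [ 1.1964 -0.0939  0.2813] [ 3.1414  0.0012 -0.952 ] [ 0.4593 -0.0625  0.0904] [-0.2147  0.2482  1.8799  0.0008  1.0145  2.3077]
```

The moment rose to 0.42 N m and then slipped, so the knob is at its stop. I'll release it and go to the valve.

jog_arm(
  rows=[
    [[0,0,0],0,0.05],
    [[0,0,0],0,0.065],
    [[0,0,0],0,0.065],
    [[0,0,0],0,0.065],
    [[0,0,0],0,0.065],
    [[0,0,-0.02],0,0.065],
    [[0,0,-0.04],0,0.065],
    [[0,0,-0.04],-6.5,0.07],
    [[0,0,-0.04],-6.5,0.07],
    [[0,0,0],-6.5,0.07],
    [[0,0,0],-6.5,0.07],
    [[0,0,0],0,0.07],
  ],
)

```text
time_s: 32.53
ee_pos: [0.4596, -0.0632, 0.2311]
eef_rot: [-3.141, -0.001, -0.489]
force: [-0.7, 0.3, -0.3]
grip_width: 0.0701
grip_force: 0.0
```

```bash
python3 knob.py k3 clamp_knob_grip .108 .461 -.0637
```

```text
[ 0.4596 -0.0632  0.2311] [-3.1414 -0.001  -0.4891]
1428 ((0.46115484833717346, -0.06408016383647919), 0.02187821827828884) [ 0.4629 -0.0651  0.118 ] z [0.1081 0.1188 0.1212]
0.56 [0.501 0.504] [ 0.4579 -0.0627  0.108 ]
lid z 19729 [0.0769 0.0781 0.0797]
```

jog_arm(
  rows=[
    [[-0.006,-0.032,0],0,0.07],
    [[-0.006,-0.032,0],0,0.07],
    [[-0.006,-0.032,0],0,0.07],
    [[-0.006,-0.032,0],0,0.07],
    [[-0.006,-0.032,0],0,0.07],
    [[-0.006,-0.032,0],0,0.07],
    [[0,0,0],0,0.07],
    [[0,0,0],0,0.07],
    [[0,0,0],0,0.07],
  ],
)

```text
time_s: 33.38
ee_pos: [0.5188, 0.1226, 0.2301]
eef_rot: [3.141, 0.001, -0.497]
force: [-0.5, 0.1, 0.3]
grip_width: 0.0701
grip_force: 0.0
```

```bash
python3 knob.py v1 valve_wheel_grip .100 .518 .1244
```

```text
[0.5188 0.1226 0.2301] [ 3.1408  0.0007 -0.4966]
1943 ((0.521557092666626, 0.12266875803470612), 0.025124508887529373) [0.5232 0.1218 0.1078] z [0.1053 0.1078 0.1127]
0.68 [0.496 0.488] [0.5223 0.123  0.1   ]
lid z 21578 [0.0768 0.0781 0.0797]
```

View pics/v1.png

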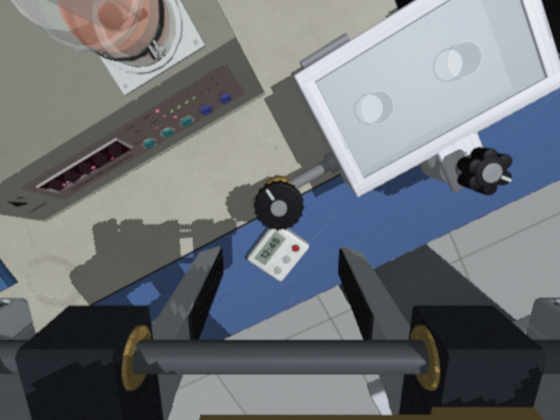

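jog_arm(
  rows=[
    [[0.0009,-0.0013,0.02],0,0.07],
    [[0,0,0.03],0,0.07],
    [[0,0,0.03],0,0.07],
    [[0,0,0.03],0,0.07],
    [[0,0,0.02],0,0.07],
    [[0,0,0.012],0,0.07],
    [[0,0,0.004],0,0.07],
    [[0,0,0],0,0.07],
    [[0,0,0],0,0.07],
  ],
)

```text
time_s: 34.23
ee_pos: [0.5209, 0.1233, 0.0856]
eef_rot: [-3.141, -0.001, -0.496]
force: [-1.1, 0.6, -0.4]
grip_width: 0.07
grip_force: 0.0
```

jog_arm(
  rows=[
    [[0,0,0],0,0.05],
    [[0,0,0],0,0.04],
    [[0,0,0],0,0.04],
    [[0,0,0],0,0.04],
    [[0,0,0],0,0.04],
    [[0,0,0],0,0.04],
  ],
  squeeze=12,
)

```text
time_s: 34.73
ee_pos: [0.5207, 0.1238, 0.085]
eef_rot: [-3.141, -0.001, -0.495]
force: [0.6, 0.4, 3.1]
grip_width: 0.048
grip_force: 12.0
```

jog_arm(
  rows=[
    [[0,0,-0.0002],-3,0.04],
    [[0,0,-0.0004],-6,0.04],
    [[0,0,-0.0003],-6,0.04],
    [[0,0,-0.0004],-6,0.04],
    [[0,0,-0.0004],-6,0.04],
    [[0,0,-0.0003],-6,0.04],
    [[0,0,-0.0004],-6,0.04],
    [[0,0,-0.0004],-6,0.04],
    [[0,0,-0.0003],-6,0.04],
    [[0,0,-0.0004],-6,0.04],
    [[0,0,-0.0004],-6,0.04],
    [[0,0,0],0,0.04],
  ],
)

```text
time_s: 35.73
ee_pos: [0.5207, 0.1239, 0.0889]
eef_rot: [3.141, -0.001, 0.61]
force: [0.2, 0.8, 2.9]
grip_width: 0.0475
grip_force: 12.0
```

```bash
python3 st.py
```

```text
[0.1787 0.842  2.8832] [ 0.1457 -0.0109  0.0288] [ 3.1414 -0.0007  0.61  ] [0.5207 0.1239 0.0889] [0.1651 0.3935 1.6853 0.0001 1.062  1.1258]
```

jog_arm(
  rows=[
    [[0,0,-0.0002],-3,0.04],
    [[0,0,-0.0004],-6,0.04],
    [[0,0,-0.0003],-6,0.04],
    [[0,0,-0.0004],-6,0.04],
    [[0,0,-0.0004],-6,0.04],
    [[0,0,-0.0003],-6,0.04],
    [[0,0,-0.0004],-6,0.04],
    [[0,0,-0.0004],-6,0.04],
    [[0,0,-0.0003],-6,0.04],
    [[0,0,-0.0004],-6,0.04],
    [[0,0,-0.0004],-6,0.04],
    [[0,0,0],0,0.04],
  ],
)

```text
time_s: 36.73
ee_pos: [0.5207, 0.1238, 0.0927]
eef_rot: [3.141, -0.0, 1.706]
force: [0.6, 1.3, 3.8]
grip_width: 0.0476
grip_force: 12.0
```

```bash
python3 st.py
```

```text
[0.5552 1.2897 3.7996] [ 0.1614 -0.0433  0.07  ] [ 3.141  -0.0001  1.7061] [0.5207 0.1238 0.0927] [0.165  0.3884 1.6824 0.0001 1.0702 0.0297]
```

jog_arm(
  rows=[
    [[0,0,-0.0002],-3,0.04],
    [[0,0,-0.0004],-6,0.04],
    [[0,0,-0.0003],-6,0.04],
    [[0,0,-0.0004],-6,0.04],
    [[0,0,-0.0004],-6,0.04],
    [[0,0,-0.0003],-6,0.04],
    [[0,0,-0.0004],-6,0.04],
    [[0,0,-0.0004],-6,0.04],
    [[0,0,-0.0003],-6,0.04],
    [[0,0,-0.0004],-6,0.04],
    [[0,0,0],0,0.04],
  ],
)

```text
time_s: 37.65
ee_pos: [0.5206, 0.1238, 0.0962]
eef_rot: [3.141, 0.0, 2.699]
force: [-0.7, 1.0, 5.4]
grip_width: 0.0477
grip_force: 12.0
```

```bash
python3 st.py
```

```text
[-0.6909  1.0319  5.3543] [ 0.2334 -0.1637  0.019 ] [3.1412 0.0004 2.6985] [0.5206 0.1238 0.0962] [ 0.165   0.3837  1.6798  0.0001  1.0775 -0.9628]
```

jog_arm(
  rows=[
    [[0,0,-0.0003],-5,0.04],
    [[0,0,-0.0003],-5,0.04],
    [[0,0,-0.0003],-5,0.04],
    [[0,0,0],0,0.04],
  ],
  squeeze=20,
)

```text
time_s: 37.98
ee_pos: [0.5206, 0.1238, 0.0971]
eef_rot: [3.141, 0.0, 2.957]
force: [-0.0, 1.6, 5.1]
grip_width: 0.0474
grip_force: 20.0
```

```bash
python3 st.py
```

```text
[-0.0105  1.6458  5.0578] [ 0.297  -0.15   -0.2911] [3.1412 0.0004 2.9573] [0.5206 0.1238 0.0971] [ 0.1649  0.3826  1.6791  0.0003  1.0794 -1.2217]
```

jog_arm(
  rows=[
    [[0,0,0],-5,0.04],
    [[0,0,0],-5,0.04],
    [[0,0,0],0,0.04],
  ],
)

```text
time_s: 38.23
ee_pos: [0.5206, 0.1238, 0.0969]
eef_rot: [3.141, 0.0, 3.131]
force: [1.2, 1.6, 2.5]
grip_width: 0.0473
grip_force: 20.0
```

```bash
python3 st.py
```

```text
[1.205  1.5541 2.4668] [ 0.3958 -0.3115 -0.0857] [3.1413 0.0003 3.1314] [0.5206 0.1238 0.0969] [ 0.1649  0.3829  1.6793  0.0003  1.0791 -1.3959]
```

jog_arm(
  rows=[
    [[0,0,0],0,0.04],
    [[0,0,0],-5,0.04],
    [[0,0,0],-5,0.04],
    [[0,0,0],-3,0.04],
  ],
  squeeze=30,
)

```text
time_s: 38.57
ee_pos: [0.5204, 0.1237, 0.0967]
eef_rot: [3.141, -0.0, -2.924]
force: [-1.1, 1.0, 2.0]
grip_width: 0.047
grip_force: 30.0
```

```bash
python3 st.py
```

```text
[-1.1468  1.0126  1.9959] [ 0.1282  0.1819 -0.7912] [ 3.1413 -0.0001 -2.9239] [0.5204 0.1237 0.0967] [ 0.1648  0.383   1.6794  0.0003  1.0792 -1.6238]
```

jog_arm(
  rows=[
    [[0,0,0],0,0.05],
    [[0,0,0],0,0.07],
    [[0,0,0],0,0.075],
    [[0,0,0],0,0.075],
    [[0,0,0],0,0.075],
    [[0,0,-0.02],0,0.075],
    [[0,0,-0.035],0,0.075],
    [[0,0,-0.04],0,0.075],
    [[0,0,-0.04],0,0.075],
    [[0,0,0],0,0.075],
    [[0,0,0],0,0.075],
  ],
)

```text
time_s: 39.48
ee_pos: [0.5211, 0.1238, 0.2336]
eef_rot: [-3.141, 0.004, -2.922]
force: [0.4, -0.3, -1.0]
grip_width: 0.0748
grip_force: 0.0
```

```bash
python3 knob.py v2 valve_wheel_grip .112 .520 .1235
python3 - <<'E'
from h import *
s=camera("scene"); save(s,"fin")
for l in ("tweezers","timer"):
    for r in spot_point(l,s)[:2]: print(l,round(r["p"],2),dep(s,r["at"]))
E
```

```text
[0.5211 0.1238 0.2336] [-3.1413  0.0038 -2.9216]
2045 ((0.5224773287773132, 0.12326985597610474), 0.0254503283649683) [0.5204 0.1226 0.12  ] z [0.1173 0.12   0.1248]
0.82 [0.5   0.496] [0.5231 0.1226 0.112 ]
lid z 16408 [0.0771 0.0783 0.0799]
tweezers 0.49 [ 0.443   0.3104 -0.0012]
timer 0.94 [0.4371 0.1761 0.0164]
```

View pics/v2.png

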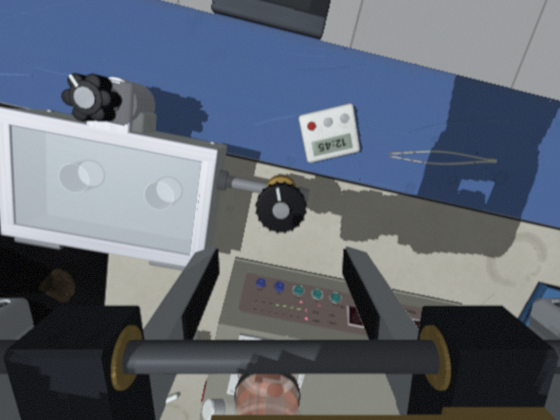

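View pics/fin.png

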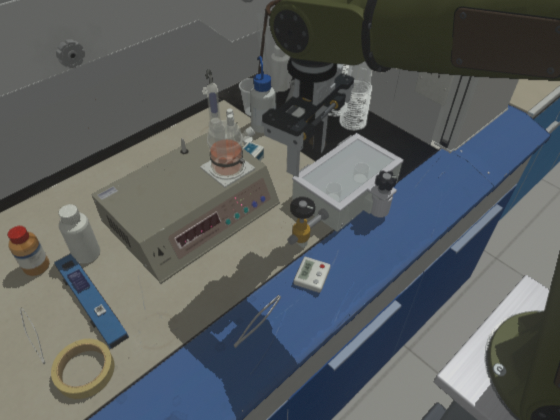

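The wheel has risen 12.2 mm to its stop, the knob is home, the lid is shut, and both bottles stand inside. The timer (312,275) and tweezers (258,320) are where they were. I'll hand in now.

```bash
python3 -c "
from station import *
print(hand_in())"
```

```text
the job is handed in; nothing more can be done
None
```

I handed the job in (no verdict came back): both bottles found on the bench stand upright in the shut box, the clamp knob was turned back into its thread and then screwed home, and the purge valve is open to its stop; the timer and tweezers were left alone.

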